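Rap the fume filter and pull its plate for inspection

ROBOT

A 6-joint arm with a two-finger parallel gripper is mounted at the origin on the work surface; the furniture and walls round the work are solid. World frame = base frame: x ahead of the robot, y to its left, z up, the work surface at z = 0. Lengths are in m, angles in degrees, forces in N, time in s.
With the tool pointing down it reaches from about 0.425 to 0.95 m from the base axis. Payload 14.7 kg.
Tool frame: the origin (TCP) lies on the centre line of the jaws, within the pads' length; the fingertips stand 14 mm ahead of it and the grasp point (between the pads) lies 5 mm behind it; z points along the fingers, y is the line along which they close (so a half turn about z gives the same grasp; the last joint's range is limited). The gripper opens to 85 mm and grips with 20 to 120 N. Pads are 22 mm wide; open, the fingers measure 114 mm over their backs; the gripper's body (76 mm by 85 mm) begins 54 mm behind the grasp point. The pads swing forward as they close: fully open they stand 13 mm farther back than shut.
Start: joints at [-75.779, 27.513, 91.461, -0, 61.026, -2.67], TCP at [0.189, -0.622, 0.245] pointing down, gripper open.
Joint ranges: [-157.49, 157.49], [-46.99, 117.5], [13.45, 153.17], [-89.5, 269.5], [5.16, 153.95], [-167.48, 167.48]. Speed limits (degrees/s): [108.29, 108.29, 136.94, 172.46, 172.46, 172.46].

INTERFACE

Orientations are given as a 3x3 rotation matrix whose columns are the frame's x, y, z axes.
In Python, from station import sensors, eyes, bot gives the robot as it stands.
- The arm moves only by the tool arm_command, never from a script. Its argument "deltas" is a list of rows, each a list of 3 entries, a list of its own where there are three numbers: the turn, a rotation vector about the tool's x, y, z as a fraction of full scale, then the shift along the tool's x, y, z as a fraction of full scale, then the opening in per cent of the stroke, from 0 (shut) to 100 (fully open). In form: [[[wx, wy, wz], [dx, dy, dz], fingers], ...]. A call has 1 to 12 rows; each row is the pose to reach, as a shift and turn from the pose commanded when the call began, along the tool's axes at that moment; what a row does not reach only later rows make up. Full scale, the value 1, is 0.1 m for a shift and 90 degrees for a turn. A row lasts 1/8 s, in which the tool goes at most 62.5 mm and 10.7 degrees, less where a joint would pass 70% of its speed; a pose out of reach is approached as far as the arm can. A call with a number of a shift or a turn outside -1 to 1 is refused whole. A call with a gripper value outside its range is refused whole. The fingers move at their own pace and stop on an object; the grip force is fixed at half the most. Time passes only in rows, so rows that repeat a pose let the fingers close. It gives the time, the measured TCP pose, the force, the opening and the grip force at its end, in the units of the state.
- sensors.state(): the state, without advancing time (a new reading comes with each control period).
- eyes.read_camera(name): name is "scene" or "top"; returns the picture (400x640x3 uint8, blue, green, red); there is no depth.
- eyes.camera_info(name): a dict with "intrinsics" (3x3 intrinsics, pixels), "world_from_camera" (4x4, takes a point from camera to world coordinates). Camera axes: x right, y down, z forward; pixel columns grow to the right and rows downward; lengths in m; the calibration is good to about 2 mm. A picture is of the moment at which its call begins. camera_info takes no time and is no camera call.
- bot.job_done(): hands the job in; it is judged then, once.
The state is a dict: "clock": time; "qpos": joint angles; "joint_vel": joint speeds; "joint_torque": joint torques, N m; "ee_pos": TCP position; "eef_rot": TCP orientation; "force": force on the tool from outside, world axes, zero at the start; "torque": the same for the moment, N m; "opening": finger opening in m; "gripper_force": force on a finger pad.
Only numpy, scipy, OpenCV 4.12 (cv2) and the standard library are available. Lean on these libraries where they do the work, as an engineer would, in place of code of your own. Each camera call takes 0.05 s, during which the arm holds its last target. There are 200 camera calls.

TASK

With the flap of the fume-filter box still shut, knock the dust off its filter: swing the sprung lever on the box's left side away from you fully to its stop and let it spring back. Then open the top flap all the way so that it stays open, and draw out the plate with the upright grip tab, leaving the low plain baffle plate in its slot and the other bench things where they are. Finish still holding the plate up for inspection: upright, its lower edge at least 5 cm above the box's rim, one broad face turned squarely back towards the robot's side of the bench (square to straight ahead); do not put it down or let go.

Things in the scene. Friction and masses are not known exactly. Their poses are not given: they have to be found in the camera images.
- filter_box: Grey sheet-metal box fixed on the bench, its place and turn vary: 150 mm along x, 178 mm along y, rim 116 mm above the bench, walls 4 mm, inner floor at 12 mm. Origin: centre of its underside. x runs from the louvred front to the hinged back, y to its left (the lever's side), z up. A steel flap covers the top; inside, two slots along x at y = +38 and -38 mm hold the two plates, either way round.
- flap (a joint): Opening angle of the top flap, rad: 0 shut, grows as the front edge goes up and back, stop at 1.95. Nearly free hinge along the box's back edge: falls shut if let go before about 1.4, falls to the stop if let go beyond about 1.6. 0.22 kg, 3 mm thick, upper face 119.5 mm above the bench when shut, reaches 150 mm forward of the hinge, 184 mm wide.
- flap_grip (a point): Point to pinch on the flap's grip: a black upright fin near the flap's front edge on the centre line, 14 mm thick along the box's y, 24 mm wide along x, top 156 mm above the bench when shut. The point is 24 mm off the flap's face, 13 mm below the fin's top; it lies 116 mm from the hinge line. Pinched across its thickness, the fin can turn between the fingers as the flap swings.
- flap_hinge (a point): Middle of the flap's hinge line, 71 mm behind the box's centre, 118 mm above the bench; the hinge line runs along the box's y.
- rap_lever (a joint): Angle of the sprung lever on the box's left (+y) side, rad: 0 at rest (leaning to the front), grows as the knob is pushed towards the box's back, hard stop at 0.9. A spring returns it to 0; about 2 N at the knob starts it, 5 N holds it at the stop.
- lever_knob (a point): Centre of the lever's black ball knob, 24 mm in diameter, on an 8 mm rod, 85 mm from the pivot. The pivot axis runs along the box's y at box x = 0, 60 mm above the bench; the knob moves at box y = +110 mm. At rest the knob is 37 mm in front of the pivot (137 mm above the bench), at the stop 37 mm behind it.
- filter_plate: The plate to draw out: metal mesh cassette, 134 mm along its x, 10 mm thick along its y, 68 mm high, with an upright grip tab in the middle of its upper edge; about 0.16 kg. Origin: middle of its lower edge, z up. Stands loosely on the box's floor in one slot, between guide channels 14 mm wide at the front and back walls that end 62 mm above the bench.
- plate_tab (a point): Point at which to hold the filter plate's grip tab, 84 mm above the plate's lower edge (96 mm above the bench at the start, 20 mm below the rim). The tab is 30 mm wide along the plate's x, 10 mm thick along its y, and stands 28 mm up from the plate's upper edge (top 96 mm above the lower edge).
- baffle_plate: Plain solid baffle plate without a tab, 134 x 10 mm and 56 mm high, in the other slot; stays there. Origin: middle of its lower edge.
- tip_jar: Small open round tin, 60 mm in diameter and high, on the bench; leave alone. Origin: centre of its underside.
- bolt2: Bolt standing on its head, 52 mm high; leave alone. Origin: centre of its underside.
- v_block: Steel V-block, 45 x 60 x 36 mm; leave alone. Origin: centre of its underside.
- ahead_mark (a point): Fixed unmarked point on the bench 0.45 m straight ahead of the robot; its x axis points straight ahead of the robot, y to its left. The filter plate's y axis (across its broad faces) must end along this x axis, either way round.

How it is judged:
By the outcome, as a careful person would: the job done as asked, in the order asked, and still so for the second after the job is handed in, while the arm keeps its last pose, push and grip.
It also fails if it takes over 64 s, if anything falls off the work surface, if the arm or the gripper's body presses on something with over 40 N, if the wrist force passes 120 N, or if a joint passes its speed limit or range.

## Working session

There is one attempt and no reset: what is moved stays moved. The work goes in short steps, Python scripts to look and compute and a tool call to move; the robot and the scene stay as the last step left them, time stands still between calls to the robot, and variables do not carry over. Pictures are saved under pics/ and viewed, at most 10 in all, crops included, and the job is handed in when it is done.

Besides the shell and the picture viewer there is one more tool, called after "Call:" by a JSON object that holds its "api" and its "payload", one argument or row to a line. arm_command: Moves the arm, as the interface text tells. Shift numbers are shares of 0.1 m and turn numbers shares of 90 degrees, none past 1 either way. Its arguments: {"type":"object","properties":{"deltas":{"type":"array"}},"required":["deltas"]}

```bash
mkdir -p pics; ls
python3 - <<'E'
from station import sensors, eyes
import cv2, numpy as np
np.set_printoptions(precision=4,suppress=True)
for n in ("scene","top"):
    cv2.imwrite(f"pics/{n}0.png",eyes.read_camera(n)); i=eyes.camera_info(n); print(n,np.array(i["intrinsics"]),np.array(i["world_from_camera"]))
s=sensors.state();print(s)
E
```

```text
pics
scene [[426.3677   0.     319.194 ]
 [  0.     426.3677 199.6847]
 [  0.       0.       1.    ]] [[-0.6758 -0.3255  0.6613 -0.0708]
 [-0.737   0.2857 -0.6126  0.4902]
 [ 0.0105 -0.9013 -0.433   0.489 ]
 [ 0.      0.      0.      1.    ]]
top [[365.1071   0.     318.5618]
 [  0.     365.1071 193.5575]
 [  0.       0.       1.    ]] [[-0.0057 -0.9902  0.1394  0.3874]
 [-0.9999  0.0077  0.0135 -0.0437]
 [-0.0144 -0.1393 -0.9901  0.9407]
 [ 0.      0.      0.      1.    ]]
{'clock': 0.1, 'qpos': array([-75.7821,  27.5468,  91.4894,  -0.0003,  61.0265,  -2.6712]), 'joint_vel': array([-0.0746, -0.0328, -0.1296,  0.0063,  0.0236,  0.0988]), 'joint_torque': array([  0.0005, -95.2253, -43.1042,  -0.    ,   0.0052,   0.    ]), 'ee_pos': array([ 0.1888, -0.6216,  0.2447]), 'eef_rot': array([[ 0.9569,  0.2905, -0.0003],
       [ 0.2905, -0.9569,  0.0011],
       [ 0.    , -0.0011, -1.    ]]), 'force': array([ 0.5325, -0.3474,  0.1433]), 'torque': array([-0.0207, -0.0683,  0.0044]), 'gripper_force': 0.0, 'opening': 0.0851970992941034}
```

View pics/scene0.png

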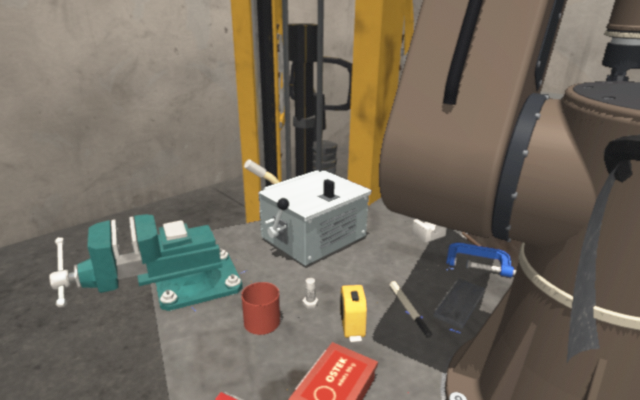

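View pics/top0.png

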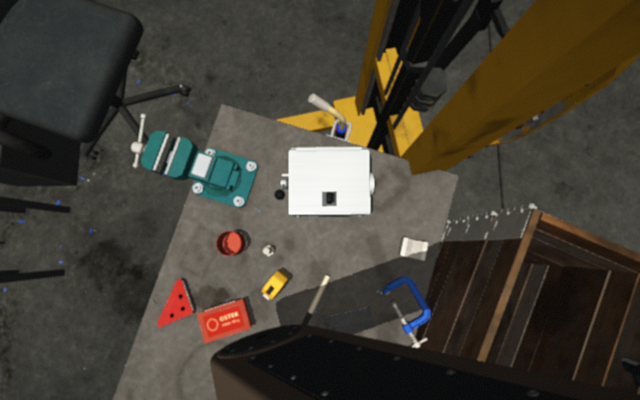

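Scene view: the box has its louvred front towards the robot, the fin is near (329,187) and the lever knob at (283,204). Top view: white flap at cols 288–371, rows 148–216, fin at (330,198), knob at (279,195).

```bash
cat > h.py <<'E'
from station import sensors, eyes
import cv2, numpy as np
np.set_printoptions(precision=4,suppress=True)
def ray(n,p):
    i=eyes.camera_info(n);K=np.array(i["intrinsics"]);T=np.array(i["world_from_camera"])
    d=T[:3,:3]@np.linalg.solve(K,[p[0],p[1],1]);return T[:3,3],d
def onz(n,p,z):
    o,d=ray(n,p);return o+d*(z-o[2])/d[2]
def tri(p,q):
    o,d=ray("scene",p);a,b=ray("top",q)
    s,t=np.linalg.lstsq(np.c_[d,-b],a-o,rcond=None)[0]
    P,Q=o+s*d,a+t*b;return (P+Q)/2,np.linalg.norm(P-Q)
def proj(n,P):
    i=eyes.camera_info(n);K=np.array(i["intrinsics"]);T=np.linalg.inv(np.array(i["world_from_camera"]))
    c=K@(T[:3,:3]@P+T[:3,3]);return c[:2]/c[2]
def blob(m,x0,y0,x1,y1):
    w=np.zeros_like(m);w[y0:y1,x0:x1]=m[y0:y1,x0:x1]
    n,l,s,c=cv2.connectedComponentsWithStats(w);k=1+np.argmax(s[1:,4]);return c[k],s[k],(l==k).astype(np.uint8)
E
python3 - <<'E'
from h import *
t=cv2.imread("pics/top0.png");s=cv2.imread("pics/scene0.png")
g=t.min(2)
c,st,m=blob((g>170).astype(np.uint8),283,140,374,222)
m=cv2.morphologyEx(m,cv2.MORPH_OPEN,np.ones((7,7)))
cn=max(cv2.findContours(m,0,1)[0],key=cv2.contourArea)
r=cv2.minAreaRect(cn);b=cv2.boxPoints(r);print(st,r,b)
P=np.array([onz("top",p,.1195) for p in b]);print(P,np.linalg.norm(np.roll(P,-1,0)-P,axis=1),P.mean(0))
kt,stt,_=blob((t.max(2)<60).astype(np.uint8),270,186,287,204)
ks,sts,_=blob((s.max(2)<60).astype(np.uint8),274,196,292,212)
print(kt,stt,ks,sts,"knob",tri(ks,kt))
ft,stt,_=blob((t.max(2)<60).astype(np.uint8),320,188,342,210)
fs,sts,_=blob((s.max(2)<60).astype(np.uint8),318,175,342,202)
print(ft,stt,fs,sts,"fin",tri(fs,ft))
v=np.hstack([cv2.resize(t[135:230,260:390],None,fx=3,fy=3,interpolation=2),cv2.resize(s[165:265,250:380],None,fx=3,fy=3,interpolation=2)[:285]]);cv2.imwrite("pics/z0.png",v)
E
```

```text
[ 283  147   91   68 5323] ((331.0, 180.5), (67.0, 84.0), 90.0) [[289. 147.]
 [373. 147.]
 [373. 214.]
 [289. 214.]]
[[ 0.6124  0.0354  0.1195]
 [ 0.6105 -0.1588  0.1195]
 [ 0.4556 -0.1547  0.1195]
 [ 0.4569  0.0345  0.1195]] [0.1941 0.155  0.1892 0.1555] [ 0.5339 -0.0609  0.1195]
[279.3333 194.28  ] [275 190  10  10  75] [282.625 204.625] [278 200  10  10  72] knob (array([0.4998, 0.0548, 0.1347]), np.float64(0.000201936847073001))
[329.9167 197.6667] [327 193   7  11  72] [328.4921 188.9683] [324 181  10  17 126] fin (array([ 0.4918, -0.0573,  0.1362]), np.float64(0.0016371746588163733))
```

View pics/z0.png

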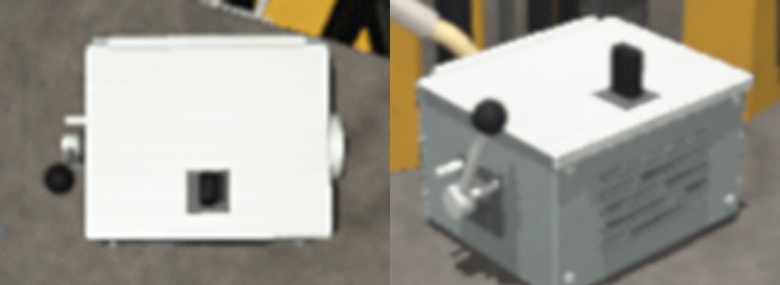

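Zoom: flap edges are nearly aligned with the image, knob at left-front, fin centred near the front. Next, refine the yaw with edge fits.

Run:
```python
from h import *
t=cv2.imread("pics/top0.png");g=t.min(2).astype(float)
def edge(axis,fix,lo,hi,rng,rev):
    out=[]
    for k in rng:
        v=g[k,lo:hi] if axis==0 else g[lo:hi,k]
        if rev: v=v[::-1]
        i=np.argmax(v>170); 
        if i==0: continue
        f=i-1+(170-v[i-1])/(v[i]-v[i-1]); f=(hi-1-f) if rev else lo+f
        out.append((f,k) if axis==0 else (k,f))
    P=np.array([onz("top",p,.1195)[:2] for p in out])
    l=cv2.fitLine(P.astype(np.float32),cv2.DIST_HUBER,0,1e-4,1e-4).ravel();return l
L=edge(0,0,284,300,range(156,171),0) if 0 else edge(0,0,284,300,list(range(153,172))+list(range(198,210)),0)
R=edge(0,0,355,378,list(range(153,170))+list(range(200,210)),1)
F=edge(1,0,205,225,range(295,365),1)
B=edge(1,0,143,160,range(295,365),0)
for n,l in zip("LRFB",(L,R,F,B)): 
    a=np.degrees(np.arctan2(l[1],l[0]));print(n,l,a)
```

```text
L [1.     0.006  0.5205 0.0371] 0.34210604
R [ 1.     -0.0026  0.5445 -0.1483] -0.14903565
F [ 0.0001 -1.      0.4563 -0.0609] -89.99712
B [ 0.0015 -1.      0.6123 -0.0424] -89.91123
```

Call:
{"api": "arm_command", "payload": {
  "deltas": [
    [[0,0,0.094],[0,0,0],0],
    [[0,0,0.188],[0,0,0],0],
    [[0,0,0.188],[0,0,0],0]
  ]
}}

```text
clock: 0.48
ee_pos: [0.1888, -0.6217, 0.2449]
eef_rot: [[1.0, 0.0, -0.0], [0.0, -1.0, 0.001], [-0.0, -0.001, -1.0]]
force: [-0.2, 0.5, -1.2]
opening: 0.0319
gripper_force: 0.0
```

Call:
{"api": "arm_command", "payload": {
  "deltas": [
    [[0,0,0],[0.5,-0.5,0],0],
    [[0,0,0],[1,-1,0],0]
  ]
}}

```text
clock: 0.72
ee_pos: [0.2778, -0.5327, 0.245]
eef_rot: [[1.0, 0.002, -0.0], [0.002, -1.0, 0.0], [-0.0, -0.0, -1.0]]
force: [0.7, -0.5, 0.5]
opening: 0.0002
gripper_force: 0.0
```

Call:
{"api": "arm_command", "payload": {
  "deltas": [
    [[0,0,0],[0.5,-0.5,0],0],
    [[0,0,0],[1,-1,0],0]
  ]
}}

```text
clock: 0.98
ee_pos: [0.3668, -0.4438, 0.2453]
eef_rot: [[1.0, 0.003, 0.0], [0.003, -1.0, -0.0], [0.0, 0.0, -1.0]]
force: [0.7, -1.1, 0.4]
opening: 0.0001
gripper_force: 0.0
```

Call:
{"api": "arm_command", "payload": {
  "deltas": [
    [[0,0,0],[0.33,-0.5,0],0],
    [[0,0,0],[0.66,-1,0],0]
  ]
}}

```text
clock: 1.23
ee_pos: [0.4327, -0.3436, 0.2453]
eef_rot: [[1.0, 0.004, 0.0], [0.004, -1.0, -0.0], [0.0, 0.0, -1.0]]
force: [1.3, -0.6, -0.0]
opening: 0.0002
gripper_force: 0.0
```

Call:
{"api": "arm_command", "payload": {
  "deltas": [
    [[0,0,0],[0,-0.5,0],0],
    [[0,0,0],[0,-1,0],0]
  ]
}}

```text
clock: 1.48
ee_pos: [0.4319, -0.2435, 0.2451]
eef_rot: [[1.0, 0.004, -0.0], [0.004, -1.0, 0.0], [-0.0, -0.0, -1.0]]
force: [0.9, 1.1, 0.4]
opening: 0.0002
gripper_force: 0.0
```

Call:
{"api": "arm_command", "payload": {
  "deltas": [
    [[0,0,0],[0,-0.5,0],0],
    [[0,0,0],[0,-1,0],0]
  ]
}}

```text
clock: 1.72
ee_pos: [0.4317, -0.1437, 0.2453]
eef_rot: [[1.0, 0.004, 0.0], [0.004, -1.0, 0.0], [0.0, -0.0, -1.0]]
force: [1.6, -0.6, -0.2]
opening: -0.0003
gripper_force: 0.0
```

Call:
{"api": "arm_command", "payload": {
  "deltas": [
    [[0,0,0],[0,-0.5,0],0],
    [[0,0,0],[0,-1,0],0],
    [[0,0,0],[0,-1,0],0],
    [[0,0,0],[0,-1,0],0]
  ]
}}

```text
clock: 2.22
ee_pos: [0.4321, -0.0454, 0.2454]
eef_rot: [[1.0, 0.003, 0.0], [0.003, -1.0, -0.0], [0.0, 0.0, -1.0]]
force: [0.9, -0.4, 0.7]
opening: 0.0001
gripper_force: 0.0
```

Call:
{"api": "arm_command", "payload": {
  "deltas": [
    [[0,0,0],[0.07,-0.5,0],0],
    [[0,0,0],[0.15,-1,0],0],
    [[0,0,0],[0.15,-1,0],0],
    [[0,0,0],[0.15,-1,0.4],0],
    [[0,0,0],[0.15,-1,0.8],0],
    [[0,0,0],[0.15,-1,1],0],
    [[0,0,0],[0.15,-1,1],0],
    [[0,0,0],[0.15,-1,1],0]
  ]
}}

```text
clock: 3.22
ee_pos: [0.4476, 0.0538, 0.146]
eef_rot: [[1.0, -0.001, 0.001], [-0.001, -1.0, -0.0], [0.001, 0.0, -1.0]]
force: [1.2, 0.6, -0.0]
opening: 0.0004
gripper_force: 0.0
```

Run:
```python
from h import *
a=eyes.read_camera("scene");b=eyes.read_camera("top")
print(tri((247,164),(313,98)),sensors.state()["qpos"])
v=np.hstack([cv2.resize(b[115:265,220:370],(390,390)),cv2.resize(a[120:270,220:370],(390,390))]);cv2.imwrite("pics/z1.png",v)
```

```text
(array([ 0.7269, -0.0198,  0.1312]), np.float64(0.0030151999436163735)) [  3.0571  20.2055 122.557   -0.0028  37.1441  93.1111]
```

View pics/z1.png

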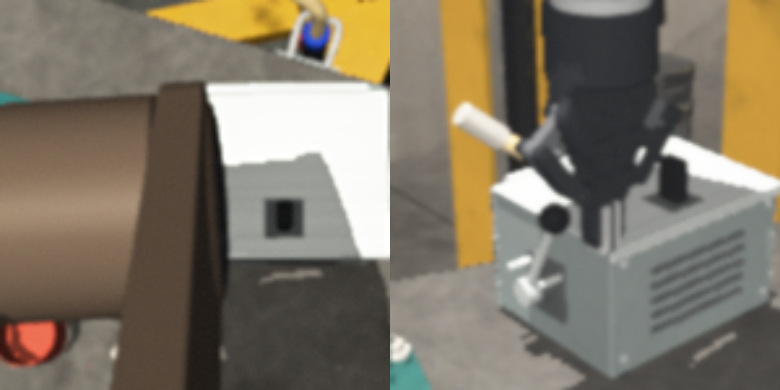

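The fingers stand just in front of the knob (knob at crop (553,217), fingers right of it), with the flap shut. Push now.

Call:
{"api": "arm_command", "payload": {
  "deltas": [
    [[0,0,0],[0.1,0,0.04],0],
    [[0,0,0],[0.25,0,0.04],0],
    [[0,0,0],[0.4,0,0.04],0],
    [[0,0,0],[0.55,0,0.04],0],
    [[0,0,0],[0.7,0,0.04],0],
    [[0,0,0],[0.8,0,0.04],0],
    [[0,0,0],[0.9,0,0.04],0],
    [[0,0,0],[0.95,0,0.04],0],
    [[0,0,0],[0.98,0,0.04],0],
    [[0,0,0],[0.98,0,0.04],0]
  ]
}}

```text
clock: 4.58
ee_pos: [0.5444, 0.0546, 0.1409]
eef_rot: [[1.0, -0.001, -0.001], [-0.001, -1.0, -0.0], [-0.001, 0.0, -1.0]]
force: [-5.6, -0.3, -3.3]
opening: 0.0
gripper_force: 2.7
```

Call:
{"api": "arm_command", "payload": {
  "deltas": [
    [[0,0,0],[0.03,0,0],0],
    [[0,0,0],[0.03,0,0],0]
  ]
}}

```text
clock: 4.82
ee_pos: [0.5472, 0.0546, 0.1409]
eef_rot: [[1.0, -0.001, -0.002], [-0.001, -1.0, -0.0], [-0.002, 0.0, -1.0]]
force: [-6.1, -0.3, -3.7]
opening: 0.0001
gripper_force: 2.9
```

Call:
{"api": "arm_command", "payload": {
  "deltas": [
    [[0,0,0],[0.03,0,0],0],
    [[0,0,0],[0.03,0,0],0]
  ]
}}

```text
clock: 5.08
ee_pos: [0.5501, 0.0546, 0.1408]
eef_rot: [[1.0, -0.0, -0.002], [-0.0, -1.0, -0.0], [-0.002, 0.0, -1.0]]
force: [-7.5, -0.4, -3.6]
opening: 0.0001
gripper_force: 3.1
```

Call:
{"api": "arm_command", "payload": {
  "deltas": [
    [[0,0,0],[0.03,0,0],0],
    [[0,0,0],[0.03,0,0],0]
  ]
}}

```text
clock: 5.32
ee_pos: [0.5517, 0.0546, 0.1405]
eef_rot: [[1.0, -0.0, -0.005], [-0.0, -1.0, -0.0], [-0.005, 0.0, -1.0]]
force: [-12.4, -0.1, 0.1]
opening: -0.0005
gripper_force: 6.4
```

Call:
{"api": "arm_command", "payload": {
  "deltas": [
    [[0,0,0],[0.03,0,0],0],
    [[0,0,0],[0.03,0,0],0]
  ]
}}

```text
clock: 5.58
ee_pos: [0.5525, 0.0546, 0.1402]
eef_rot: [[1.0, -0.0, -0.009], [-0.0, -1.0, -0.0], [-0.009, 0.0, -1.0]]
force: [-23.6, -0.6, 7.8]
opening: -0.0
gripper_force: 11.9
```

Firm stop. Retreat and let it spring back, then rise.

Call:
{"api": "arm_command", "payload": {
  "deltas": [
    [[0,0,0],[-0.3,0,0],0],
    [[0,0,0],[-0.65,0,0],0],
    [[0,0,0],[-1,0,0],0],
    [[0,0,0],[-1,0,0],0],
    [[0,0,0],[-1,0,-0.4],0],
    [[0,0,0],[-1,0,-0.9],0],
    [[0,0,0],[-1,0,-0.9],0]
  ]
}}

```text
clock: 6.45
ee_pos: [0.4605, 0.0549, 0.235]
eef_rot: [[1.0, -0.0, 0.008], [-0.0, -1.0, 0.0], [0.008, -0.0, -1.0]]
force: [1.0, 0.9, -0.7]
opening: 0.0
gripper_force: 0.0
```

Call:
{"api": "arm_command", "payload": {
  "deltas": [
    [[0,0,0],[0.2,0.5,0],50],
    [[0,0,0],[0.36,1,0],50],
    [[0,0,0],[0.36,1,0],50],
    [[0,0,0],[0.36,1,0],50]
  ]
}}

```text
clock: 6.95
ee_pos: [0.4931, -0.0454, 0.2308]
eef_rot: [[1.0, -0.002, -0.0], [-0.002, -1.0, 0.0], [-0.0, -0.0, -1.0]]
force: [0.3, 0.8, 0.2]
opening: 0.0426
gripper_force: 0.0
```

Run:
```python
from h import *
a=eyes.read_camera("scene")
ks,sts,_=blob((a.max(2)<60).astype(np.uint8),274,196,292,212);print(ks,sts)
s=sensors.state();print(s["ee_pos"],s["opening"],s["eef_rot"],s["force"])
```

```text
[282.5625 205.4167] [278 202  10   8  48]
[ 0.4929 -0.0449  0.231 ] 0.042844033746212665 [[ 1.     -0.0006 -0.0003]
 [-0.0006 -1.      0.0002]
 [-0.0003 -0.0002 -1.    ]] [0.6134 0.2286 0.1226]
```

The knob is back at its rest pixel (282.6, 205). Now to the fin.

Call:
{"api": "arm_command", "payload": {
  "deltas": [
    [[0,0,0],[-0.02,0.11,0.2],50],
    [[0,0,0],[-0.02,0.11,0.5],50],
    [[0,0,0],[-0.02,0.11,0.75],50],
    [[0,0,0],[-0.02,0.11,0.9],50],
    [[0,0,0],[-0.02,0.11,0.9],50]
  ]
}}

```text
clock: 7.62
ee_pos: [0.4905, -0.0556, 0.1407]
eef_rot: [[1.0, 0.0, -0.002], [0.0, -1.0, 0.0], [-0.002, -0.0, -1.0]]
force: [0.0, 0.0, -0.2]
opening: 0.043
gripper_force: 0.0
```

Run:
```python
from h import *
a=eyes.read_camera("scene");s=sensors.state();print(s["ee_pos"],s["force"])
cv2.imwrite("pics/z2.png",cv2.resize(a[130:270,240:390],None,fx=4,fy=4,interpolation=2))
```

```text
[ 0.491  -0.0559  0.1414] [-0.1751  0.3658  0.328 ]
```

View pics/z2.png

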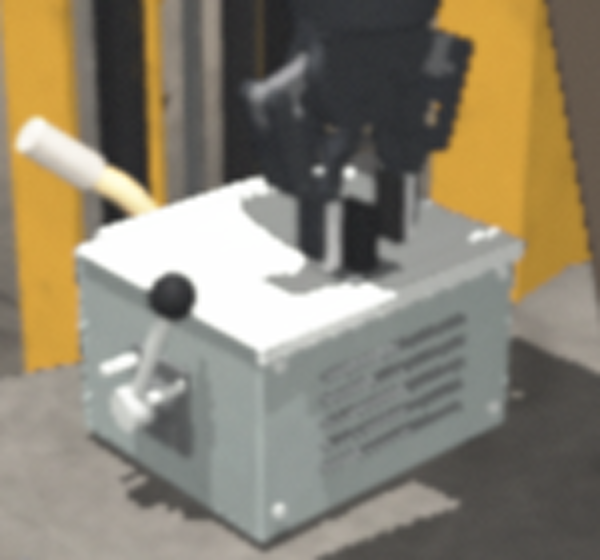

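The fingers straddle the fin (crop ≈ (360,230)). Close and lift along the arc.

Call:
{"api": "arm_command", "payload": {
  "deltas": [
    [[0,0,0],[0,0,0],0],
    [[0,0,0],[0,0,0],0],
    [[0,0,0],[0,0,0],0],
    [[0,0,0],[0,0,0],0]
  ]
}}

```text
clock: 8.18
ee_pos: [0.4915, -0.0554, 0.1423]
eef_rot: [[1.0, -0.001, 0.002], [-0.001, -1.0, 0.001], [0.002, -0.001, -1.0]]
force: [-0.2, 16.0, 9.0]
opening: 0.013
gripper_force: 59.9
```

Call:
{"api": "arm_command", "payload": {
  "deltas": [
    [[0,0,0],[0.02,0,-0.07],0],
    [[0,0,0],[0.05,0,-0.15],0],
    [[0,0,0],[0.08,0,-0.22],0],
    [[0,0,0],[0.11,0,-0.29],0],
    [[0,0,0],[0.11,0,-0.29],0]
  ]
}}

```text
clock: 8.8
ee_pos: [0.5022, -0.0553, 0.1709]
eef_rot: [[1.0, -0.001, 0.001], [-0.001, -1.0, 0.001], [0.001, -0.001, -1.0]]
force: [2.9, 12.3, -6.6]
opening: 0.013
gripper_force: 59.0
```

Call:
{"api": "arm_command", "payload": {
  "deltas": [
    [[0,0,0],[0.08,-0.01,-0.13],0],
    [[0,0,0],[0.18,-0.01,-0.25],0],
    [[0,0,0],[0.3,-0.01,-0.36],0],
    [[0,0,0],[0.43,-0.01,-0.45],0],
    [[0,0,0],[0.56,-0.01,-0.52],0],
    [[0,0,0],[0.71,-0.01,-0.57],0],
    [[0,0,0],[0.86,-0.01,-0.61],0],
    [[0,0,0],[0.96,-0.01,-0.62],0],
    [[0,0,0],[0.96,-0.01,-0.62],0]
  ]
}}

```text
clock: 9.93
ee_pos: [0.5989, -0.0556, 0.2327]
eef_rot: [[1.0, -0.0, 0.001], [-0.0, -1.0, -0.0], [0.001, 0.0, -1.0]]
force: [-1.9, -2.1, 4.5]
opening: 0.0134
gripper_force: 60.6
```

Run:
```python
from h import *
a=eyes.read_camera("scene");s=sensors.state();print(s["ee_pos"],s["force"],s["qpos"])
cv2.imwrite("pics/z3.png",cv2.resize(a[90:270,220:420],None,fx=3,fy=3,interpolation=2))
```

```text
[ 0.5986 -0.0556  0.2327] [-1.3456 -2.5495  2.2488] [-8.1869 24.3088 98.9495 -0.0084 56.6695 81.8416]
```

View pics/z3.png

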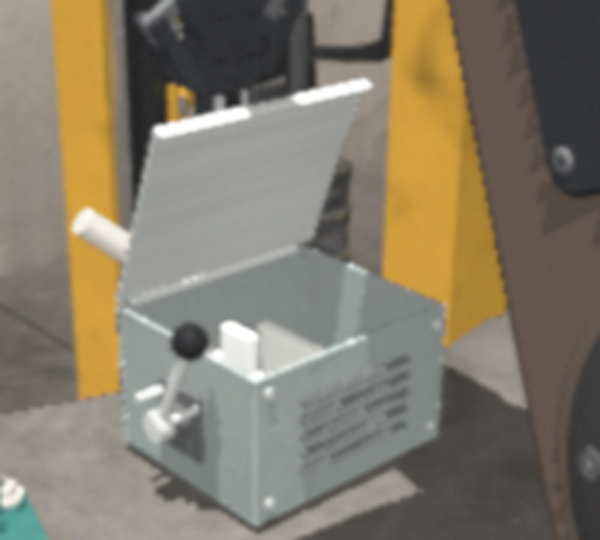

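The flap is at about 70°, and the tab is visible in the left slot (crop (240,345)). Continue to the stop.

Call:
{"api": "arm_command", "payload": {
  "deltas": [
    [[0,0,0],[0.08,0,0],0],
    [[0,0,0],[0.17,0,0],0],
    [[0,0,0],[0.27,0,0.01],0],
    [[0,0,0],[0.37,0,0.03],0],
    [[0,0,0],[0.47,0,0.06],0],
    [[0,0,0],[0.57,0,0.1],0],
    [[0,0,0],[0.65,0,0.13],0],
    [[0,0,0],[0.72,0,0.17],0],
    [[0,0,0],[0.75,0,0.2],0],
    [[0,0,0],[0.75,0,0.2],0]
  ]
}}

```text
clock: 11.22
ee_pos: [0.6739, -0.0558, 0.2128]
eef_rot: [[1.0, -0.0, 0.002], [-0.0, -1.0, -0.001], [0.002, 0.001, -1.0]]
force: [0.9, -4.2, 5.3]
opening: 0.0132
gripper_force: 69.2
```

Call:
{"api": "arm_command", "payload": {
  "deltas": [
    [[0,0,0],[0,0,0],50],
    [[0,0,0],[0,0,0],50],
    [[0,0,0],[0,0,0],50],
    [[0,0,0],[0.06,0,-0.1],50],
    [[0,0,0],[0.1,0,-0.4],50],
    [[0,0,0],[0.1,0,-0.8],50],
    [[0,0,0],[0.1,0,-1],50],
    [[0,0,0],[0.1,0,-1],50]
  ]
}}

```text
clock: 12.22
ee_pos: [0.6841, -0.0555, 0.3147]
eef_rot: [[1.0, -0.0, 0.004], [-0.0, -1.0, -0.0], [0.004, 0.0, -1.0]]
force: [-0.5, 0.1, -0.1]
opening: 0.0432
gripper_force: 0.0
```

Call:
{"api": "arm_command", "payload": {
  "deltas": [
    [[0,0,0],[-0.3,0,-0.2],50],
    [[0,0,0],[-0.65,0,-0.2],50],
    [[0,0,0],[-1,0,-0.2],50],
    [[0,0,0],[-1,0,-0.2],50]
  ]
}}

```text
clock: 12.72
ee_pos: [0.5808, -0.0552, 0.332]
eef_rot: [[1.0, -0.001, -0.001], [-0.001, -1.0, 0.0], [-0.001, -0.0, -1.0]]
force: [-0.3, 0.1, 0.3]
opening: 0.0429
gripper_force: 0.0
```

Call:
{"api": "arm_command", "payload": {
  "deltas": [
    [[0,0,0],[-0.5,0,0],50],
    [[0,0,0],[-1,0,0],50],
    [[0,0,0],[-1,0,0],50]
  ]
}}

```text
clock: 13.1
ee_pos: [0.4805, -0.0551, 0.332]
eef_rot: [[1.0, -0.001, -0.002], [-0.001, -1.0, 0.0], [-0.002, -0.0, -1.0]]
force: [1.1, -0.5, -0.2]
opening: 0.0426
gripper_force: 0.0
```

Run:
```python
from h import *
a=eyes.read_camera("scene");b=eyes.read_camera("top");s=sensors.state();print(s["ee_pos"],s["force"])
cv2.imwrite("pics/s4.png",a);cv2.imwrite("pics/t4.png",b)
v=np.hstack([cv2.resize(a[130:270,230:380],(390,364),interpolation=2),cv2.resize(b[100:240,240:390],(390,364),interpolation=2)])
cv2.imwrite("pics/z4.png",v)
```

```text
[ 0.4836 -0.0554  0.3324] [ 0.2369 -0.3721  0.3187]
```

View pics/z4.png

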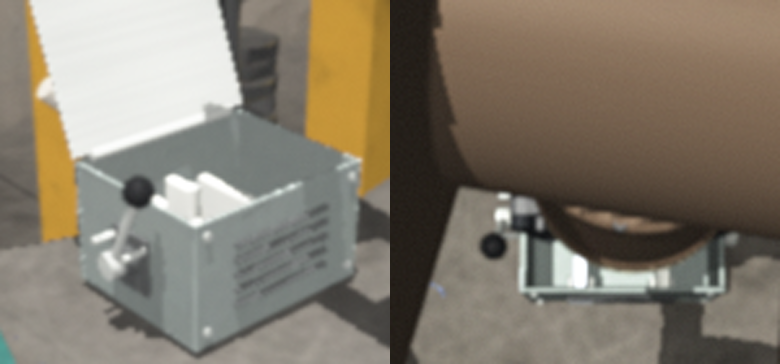

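The flap rests at the stop; the tab is at crop (183,195), in the left slot. Compare its pixels with the prediction.

Run:
```python
from h import *
a=cv2.imread("pics/s4.png")
C=np.array([.536,-.0556,0])
for n,y in(("tab",.038),("other side",-.038)):
  for dx in(-.015,.015):
    for dy in (-.005,.005): print(n,dx,dy,proj("scene",C+[dx,y+dy,.108]))
print("tabbase",proj("scene",C+[-.015,.043,.08]),proj("scene",C+[.015,.043,.08]))
print("baffle top",proj("scene",C+[-.067,-.033,.068]),proj("scene",C+[.067,-.033,.068]))
g=a.min(2)[190:222,288:332]
for r,row in zip(range(190,222),g): print(r,' '.join('%3d'%v for v in row))
```

```text
tab -0.015 -0.005 [306.4541 201.7886]
tab -0.015 0.005 [302.7282 203.213 ]
tab 0.015 -0.005 [297.0276 197.0647]
tab 0.015 0.005 [293.3199 198.4244]
other side -0.015 -0.005 [333.1446 191.585 ]
other side -0.015 0.005 [329.7886 192.868 ]
other side 0.015 -0.005 [323.6213 187.3119]
other side 0.015 0.005 [320.2741 188.5394]
tabbase [302.8134 215.4422] [293.5305 210.4476]
baffle top [346.5563 218.0119] [304.7827 197.4272]
190 122 123 121 122 122 121 119 121 121 121 122 121 121 122 121 121 120 121 120 119 120 121 122 120 119 119 120 120 120 120 119 120 120 119 118 117 118 117 117 118 116 117 117 117
191 122 122 122 122 122 122 121 121 122 121 121 122 122 123 123 122 123 121 120 120 120 120 119 120 119 120 120 120 120 121 119 119 120 122 119 118 118 118 117 118 118 117 117 117
192 123 121 121 122 121 122 122 122 122 122 123 122 122 124 123 123 121 122 120 119 119 119 121 120 120 121 121 121 120 119 119 119 120 121 119 119 119 118 117 117 117 116 117 118
193 122 121 121 122 121 124 121 123 123 123 122 123 125 127 127 124 123 122 121 121 121 121 121 121 120 122 121 120 120 120 119 119 120 1
[... 4382 characters left out ...]
 142 141 142 143 143 143 141 141 141 141 139 141 148 152 140 136 142 152 151 139 135 135 136 135 133 135 135 135 136 135 134 134 134 133 133 133 133 132 132 128
219 141 136 134 137 141 142 141 142 143 143 142 142 140 140 138 139 140 141 136 142 171 197 186 154 138 135 136 135 135 134 134 136 135 135 134 134 133 132 132 133 131 130 128 125
220 138 134 127 132 139 141 142 142 143 143 142 142 142 140 139 138 141 143 138 153 191 209 187 160 141 136 135 136 135 134 134 134 134 135 134 133 132 129 128 133 131 125 122 121
221 138 133 125 128 139 142 141 142 141 142 142 142 142 141 139 139 141 145 140 150 177 188 171 154 140 135 134 134 135 135 135 135 134 133 134 131 128 129 125 128 123 118 115 115
```

The tab matches the prediction within a pixel: tab at (0.536, −0.018). Move above it and descend.

Call:
{"api": "arm_command", "payload": {
  "deltas": [
    [[0,0,0],[0.27,-0.2,0.2],50],
    [[0,0,0],[0.52,-0.38,0.5],50],
    [[0,0,0],[0.52,-0.38,1],50],
    [[0,0,0],[0.52,-0.38,1],50],
    [[0,0,0],[0.52,-0.38,1],50]
  ]
}}

```text
clock: 13.82
ee_pos: [0.5361, -0.0175, 0.2334]
eef_rot: [[1.0, -0.001, 0.001], [-0.001, -1.0, -0.0], [0.001, 0.0, -1.0]]
force: [-0.6, 0.4, -0.8]
opening: 0.0426
gripper_force: 0.0
```

```bash
python3 -c "
from h import *
s=sensors.state();print(s['ee_pos'],s['eef_rot'],s['force'])"
```

```text
[ 0.5361 -0.0175  0.2334] [[ 1.     -0.0006  0.0008]
 [-0.0006 -1.     -0.0001]
 [ 0.0008  0.0001 -1.    ]] [-0.5529  0.3779 -0.8461]
```

Call:
{"api": "arm_command", "payload": {
  "deltas": [
    [[0,0,0],[0,0,0.3],50],
    [[0,0,0],[0,0,0.6],50],
    [[0,0,0],[0,0,0.9],50],
    [[0,0,0],[0,0,1],50],
    [[0,0,0],[0,0,1],50]
  ]
}}

```text
clock: 14.45
ee_pos: [0.5357, -0.0176, 0.1333]
eef_rot: [[1.0, -0.001, 0.001], [-0.001, -1.0, -0.0], [0.001, 0.0, -1.0]]
force: [-0.1, 0.4, 0.6]
opening: 0.0425
gripper_force: 0.0
```

Call:
{"api": "arm_command", "payload": {
  "deltas": [
    [[0,0,0],[0,0,0.2],50],
    [[0,0,0],[0,0,0.4],50],
    [[0,0,0],[0,0,0.4],50]
  ]
}}

```text
clock: 14.82
ee_pos: [0.5352, -0.0174, 0.0929]
eef_rot: [[1.0, -0.001, 0.0], [-0.001, -1.0, 0.0], [0.0, -0.0, -1.0]]
force: [0.3, -0.5, 0.6]
opening: 0.0426
gripper_force: 0.0
```

Call:
{"api": "arm_command", "payload": {
  "deltas": [
    [[0,0,0],[0,0,0],0],
    [[0,0,0],[0,0,0],0],
    [[0,0,0],[0,0,0],0],
    [[0,0,0],[0,0,0],0]
  ]
}}

```text
clock: 15.32
ee_pos: [0.5358, -0.0174, 0.0937]
eef_rot: [[1.0, -0.001, 0.002], [-0.001, -1.0, -0.0], [0.002, 0.0, -1.0]]
force: [-2.4, 0.0, 10.4]
opening: 0.009
gripper_force: 59.2
```

Call:
{"api": "arm_command", "payload": {
  "deltas": [
    [[0,0,0],[0,0,-0.1],0],
    [[0,0,0],[0,0,-0.3],0],
    [[0,0,0],[0,0,-0.5],0],
    [[0,0,0],[0,0,-0.75],0],
    [[0,0,0],[0,0,-1],0],
    [[0,0,0],[0,0,-1],0]
  ]
}}

```text
clock: 16.08
ee_pos: [0.5361, -0.0174, 0.1947]
eef_rot: [[1.0, -0.0, 0.004], [-0.0, -1.0, -0.0], [0.004, 0.0, -1.0]]
force: [-0.3, -0.4, -1.0]
opening: 0.0088
gripper_force: 58.7
```

Call:
{"api": "arm_command", "payload": {
  "deltas": [
    [[0,0,0],[0,0,-0.3],0],
    [[0,0,0],[-0.1,0,-0.6],0],
    [[0,0,0],[-0.2,0,-0.9],0],
    [[0,0,0],[-0.3,0,-1],0],
    [[0,0,0],[-0.4,0,-1],0],
    [[0,0,0],[-0.4,0,-1],0]
  ]
}}

```text
clock: 16.82
ee_pos: [0.4937, -0.0173, 0.2912]
eef_rot: [[1.0, -0.001, -0.002], [-0.001, -1.0, 0.0], [-0.002, -0.0, -1.0]]
force: [0.9, 0.3, -1.4]
opening: 0.0088
gripper_force: 58.6
```

Call:
{"api": "arm_command", "payload": {
  "deltas": [
    [[0,0,-0.08],[0,0,0],0],
    [[0,0,-0.17],[0,0,0],0],
    [[0,0,-0.27],[0,0,0],0],
    [[0,0,-0.37],[0,0,0],0],
    [[0,0,-0.47],[0,0,0],0],
    [[0,0,-0.57],[0,0,0],0],
    [[0,0,-0.67],[0,0,0],0],
    [[0,0,-0.77],[0,0,0],0],
    [[0,0,-0.87],[0,0,0],0],
    [[0,0,-0.95],[0,0,0],0],
    [[0,0,-1],[0,0,0],0],
    [[0,0,-1],[0,0,0],0]
  ]
}}

```text
clock: 18.32
ee_pos: [0.4948, -0.0173, 0.2913]
eef_rot: [[0.001, 1.0, -0.001], [1.0, -0.001, 0.0], [0.0, -0.001, -1.0]]
force: [-0.3, -0.2, -2.2]
opening: 0.009
gripper_force: 58.6
```

Run:
```python
from h import *
a=eyes.read_camera("scene");b=eyes.read_camera("top");s=sensors.state();print(s)
cv2.imwrite("pics/s5.png",a);cv2.imwrite("pics/t5.png",b)
cv2.imwrite("pics/z5.png",cv2.resize(a[60:270,220:420],None,fx=2.8,fy=2.8,interpolation=2))
```

```text
{'clock': 18.425, 'qpos': array([ -5.5137,  12.2151, 107.9478,   0.0015,  59.8923,  -5.3672]), 'joint_vel': array([-0.0855, -0.3004, -0.2407,  0.0157,  0.161 , -0.1454]), 'joint_torque': array([ -0.0006, -66.8685, -42.9546,   0.0022,  -0.0094,  -0.1958]), 'ee_pos': array([ 0.4949, -0.0173,  0.2916]), 'eef_rot': array([[ 0.0026,  1.    , -0.001 ],
       [ 1.    , -0.0026,  0.0001],
       [ 0.0001, -0.001 , -1.    ]]), 'force': array([ 0.674 , -0.3708, -0.2211]), 'torque': array([-0.0248,  0.0211,  0.0237]), 'gripper_force': 58.58964800834656, 'opening': 0.008990667553311918}
```

View pics/z5.png

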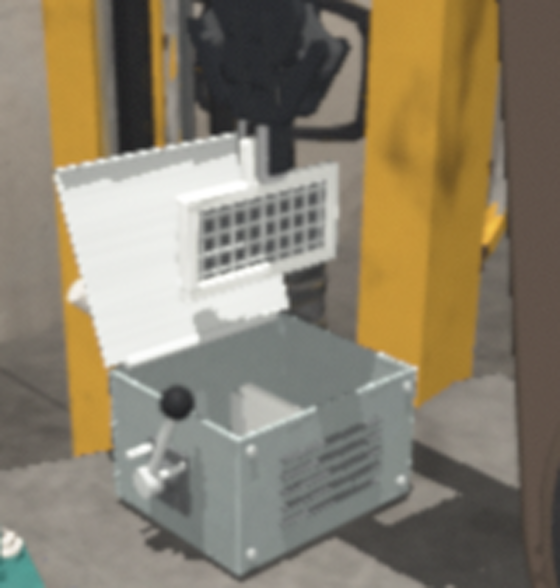

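The plate is up, facing the robot; the baffle is still in the box and the flap open. Check the lower corners (crop (192,298), (337,255)) against the expected pose.

```bash
python3 -c "
from h import *
for z in (.21,.278):
  for y in(.067,-.067):
    p=proj('scene',np.array([.490,-.0173+y,z])); print(p,(p-[220,60])*2.8)"
```

```text
[287.1246 167.8281] [187.9488 301.9188]
[340.1613 151.5762] [336.4516 256.4133]
[286.2491 130.8471] [185.4974 198.3718]
[341.2923 117.736 ] [339.6184 161.6609]
```

```bash
python3 -c "
from station import bot
print(bot.job_done())"
```

```text
the job is handed in; nothing more can be done
None
```

I rapped the lever to its stop and let it spring back, then opened the flap so it stays open. The job is handed in with the filter plate held upright and square to the robot, its lower edge about 9 cm above the rim, and the baffle plate still in its slot.

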